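# Find the sound contact jaws with a test blade

### The job

Draw the orange-handled test blade out of its wooden stand and try it in the three slots of the sloping isolator: in one the jaws are bent shut and the blade will not go in, in one they are sprung open and it goes in loosely without drag, and in one they grip it with a light, even drag. Leave the blade pushed fully home, handle against the face, in the slot where it drags, and let go of it. Leave the coil, the brass bracket and the carton where they are.

Things in the scene. Friction and masses are not known exactly. Their poses are not given: they have to be found in the camera images.
- test_blade: Test blade, 60 g: orange handle 36 (x) x 16 (y) x 56 mm (z) over a steel blade 22 (x) x 6 (y) x 43.5 mm long (-z), end rounded; same after half a turn about z. Origin: centre of the handle's underside, where the blade begins; z points up through the handle. At the start it stands upright in the stand, handle underside on the stand's top. Pinch the handle across its 16 mm (y).
- blade_tip (a point): Lower end of the blade, 43.5 mm from the handle's underside. Axes as test_blade.
- stand: Fixed wooden block 74 x 74 x 56 mm high with an upright slot 26 (x) x 10 mm (y) in its top, in which the blade stands at the start. Origin at the centre of its underside, z up.
- isolator: Fixed isolator: grey face 104 x 196 mm (y) on a black case. Origin on the bench under the middle slot, z up, y along the row of three slots, x level, toward the higher side. The face slopes 35 degrees, lower edge (68 mm high) at -x, upper edge 128 mm high; it looks to the robot's right. Copper straps, up to 5 mm proud, lie 25 mm and more from each slot, up and down the slope.
- face_out (a point): Point in the air 100 mm out from the middle slot along the face's outward normal, which is (-0.574, 0, 0.819) in the isolator's axes. Blades go in straight against this normal, so the blade is tilted 35 degrees from upright, its x up the slope and its y along the isolator's y.
- slot_left (a point): Centre of the slot mouth, in the face, at +60 mm along the isolator's y, 98 mm above the bench. Each slot is 30 mm long up the slope and 13 mm wide along y. In each is a pair of copper jaws, one on each side in y, flared from 8 to 20 mm below the face, then parallel. Fully home is 43.5 mm deep with the handle's underside on the face. Axes as isolator.
- slot_middle (a point): Same point of the middle slot, over the isolator's origin. Which slot has which jaws changes. Bent shut: gap 2.4 mm, rigid, the blade stops dead 14 to 22 mm deep. Sprung open: gap 10 mm, it goes home freely. Sound: gap 2.4 mm, but each jaw yields to the blade against a spring of about 8 N: a push of 12 to 25 N at the flare, then steady drag of 7 to 12 N, in or out, from 20 mm deep to home.
- slot_right (a point): Same point of the slot at -60 mm along the isolator's y.
- coil: Loose bystander: small orange-red wire coil on a bobbin with white flanges, 41 x 44 x 53 mm, origin under its centre.
- bracket: Loose bystander: brass Z-shaped bracket 72 x 44 x 17 mm lying flat, origin under its centre.
- carton: Loose bystander: small brown carton 67 x 78 x 74 mm, origin under its centre.
There are look-alikes about, which are no part of the job. Of the things that look like the test_blade, the smallest one is meant.

How it is judged (in metres and radians):
On the way:
1. the blade is drawn clear out of its stand (height (world z) of blade_tip above 0.06 m), for 0.1 s.
At the end, for the whole second after the job is handed in: The blade is fully home in a slot (centre of the handle's underside within 8 mm of the centre of that slot's mouth), gripped there by the sound jaws (more than 4 N of contact on it), released and at rest ((distance between test_blade and slot_left below 0.008 m or distance between test_blade and slot_middle below 0.008 m or distance between test_blade and slot_right below 0.008 m) and contact force between test_blade and anything else above 4 N and contact force between test_blade and the fingers below 0.1 N and linear speed of test_blade below 0.02 m/s); the robot touches nothing.
It fails at once if the coil, the bracket or the carton is moved by more than 25 mm (distance of any of coil, bracket, carton from where it was at the start of the episode above 0.025 m).
It also fails if it takes over 58 s, if anything falls off the work surface, if the arm or the gripper's body presses on something with over 40 N, if the wrist force passes 120 N, or if a joint passes its speed limit or range.

### The arm

A 6-joint arm with a two-finger parallel gripper is mounted at the origin on a cart in front of the work surface, level with it; the furniture and walls round the work are solid. World frame = base frame: x ahead of the robot, y to its left, z up, the work surface at z = 0. Lengths are in m, angles in degrees, forces in N, time in s.
With the tool pointing down it reaches from about 0.4 to 0.825 m from the base axis. Payload 7 kg.
Tool frame: the origin (TCP) lies midway between the tips of the shut fingers; the grasp point (between the pads) lies r.grasp_offset behind it (r.grasp_offset is the distance from the TCP to the grasp point, in m); z points along the fingers, y is the direction in which the jaws open and shut (so a half turn about z gives the same grasp; the last joint's range is limited). The gripper opens to 88 mm and grips with 3 to 60 N. Pads are 19 mm wide; open, the fingers measure 130 mm over their backs; the gripper's body (78 mm by 193 mm) begins 47 mm behind the grasp point.
Start: joints at [81.194, 20.546, 0.682, 0, -70.136, -16.507], TCP at [0.289, 0.61, 0.227] pointing down, gripper open.
Joint ranges: [-176.03, 176.03], [-82.01, 121.73], [-58.28, 71.71], [-173.87, 95.51], [-174.79, -0.11], [-173.66, 173.66]. Speed limits (degrees/s): [136.94, 136.94, 172.46, 180, 180, 180].

### API

Orientations are given as [roll, pitch, yaw] about the fixed x, y, z axes, in that order (R = Rz(yaw) Ry(pitch) Rx(roll)).
In Python, from plant import status, imaging, r gives the robot as it stands.
- The arm moves only by the tool apply_moves, never from a script. Its argument "moves" is a list of rows, each a list of 6 numbers: the shift along the tool's x, y, z in units of 200 mm (1.0 is 200 mm), then the turn, a rotation vector about the tool's x, y, z in units of 90 degrees (1.0 is 90 degrees). In form: [[tx, ty, tz, rx, ry, rz], ...]. A call has 1 to 12 rows; each row is the pose to reach, as a shift and turn from the pose measured when the call began, along the tool's axes at that moment; what a row does not reach only later rows make up. A row lasts 1/8 s, in which the tool goes at most 62.5 mm and 10.7 degrees, less where a joint would pass 70% of its speed; a pose out of reach is approached as far as the arm can. A call with a number of a shift or a turn outside -1 to 1 is refused whole. A call with a gripper value outside its range is refused whole. "hand" is the closure, from -1 (fully open) to 1 (shut), set as the call begins (left out, the last holds). The fingers move at their own pace and stop on an object; "grip_force" is the grip in N (left out, the last holds). Time passes only in rows, so rows that repeat a pose let the fingers close. It gives the time, the measured TCP pose, the force and the opening at its end, in the units of the state.
- status.get_state(): the state, without advancing time (a new reading comes with each control period).
- imaging.capture(name): name is "side" or "top"; returns (picture, depth): 400x640x3 uint8, blue, green, red; 400x640 float32, m along the optical axis (not along the pixel's ray), 0 where there is no reading.
- imaging.camera_info(name): a dict with "fx", "fy", "cx", "cy" (pixels), "T" (4x4, takes a point from camera to world coordinates). Camera axes: x right, y up, looking along -z (the intrinsics and any distortion apply to the point x, -y, -z); pixel columns grow to the right and rows downward; lengths in m; the calibration is good to about 2 mm. A picture is of the moment at which its call begins. camera_info takes no time and is no camera call.
- r.close_job(): hands the job in, once; it reports no verdict.
The state is a dict: "time_s": time; "joints": joint angles; "qd": joint speeds; "joint_torque": joint torques, N m; "tcp_pos": TCP position; "eef_rot": TCP orientation; "contact_force": force on the tool from outside, world axes, zero at the start; "moment": the same for the moment, N m; "gripper_width": finger opening in m.
Only numpy, scipy, OpenCV 4.12 (cv2) and the standard library are available. Lean on these libraries where they do the work, as an engineer would, in place of code of your own. Each camera call takes 0.05 s, during which the arm holds its last target.

## Working session

There is one attempt and no reset: what is moved stays moved. The work goes in short steps, Python scripts to look and compute and a tool call to move; the robot and the scene stay as the last step left them, time stands still between calls to the robot, and variables do not carry over. Pictures are saved under pics/ and viewed, and the job is handed in when it is done.

Besides the shell and the picture viewer there is one more tool, called after ">>>" as a command line: name --pt "numbers of a row" for each row, then --argument value for the rest. apply_moves: Moves the arm, as the interface text tells. Its arguments: {"type":"object","properties":{"moves":{"type":"array","items":{"type":"array","items":{"type":"number"}}},"hand":{"type":"number"},"grip_force":{"type":"number"}},"required":["moves"]}

```bash
ls; mkdir -p pics; cat > h.py <<'E'
import numpy as np, cv2
from plant import status, imaging, r
def snap(n,tag):
    p,d=imaging.capture(n); cv2.imwrite(f'pics/{tag}.png',p); np.save(f'pics/{tag}.npy',d); return p,d
E
python3 - <<'E'
from h import *
for n in('side','top'):
    snap(n,n+'0'); i=imaging.camera_info(n); print(i)
print(status.get_state(), r.grasp_offset)
E
```

```text
pics
{'fx': 449.15721922021913, 'fy': 449.15721922021913, 'cx': 317.22206226116015, 'cy': 192.3884574195807, 'T': array([[ 0.96257738,  0.11745007, -0.24423404,  0.23746245],
       [-0.27077598,  0.37960797, -0.88463448, -1.07405057],
       [-0.01118719,  0.91766185,  0.3972047 ,  0.60903493],
       [ 0.        ,  0.        ,  0.        ,  1.        ]])}
{'fx': 392.1337260824803, 'fy': 392.1337260824803, 'cx': 325.31282230991, 'cy': 199.80110178434893, 'T': array([[-4.13212020e-04,  9.91467019e-01, -1.30357120e-01,
         3.83938901e-01],
       [-9.99577255e-01,  3.38013822e-03,  2.88770793e-02,
         5.99770625e-02],
       [ 2.90712968e-02,  1.30313945e-01,  9.91046485e-01,
         1.24120548e+00],
       [ 0.00000000e+00,  0.00000000e+00,  0.00000000e+00,
         1.00000000e+00]])}
{'time_s': 0.1, 'joints': array([ 8.11933570e+01,  2.05870295e+01,  6.38764296e-01, -1.92271694e-02,
       -7.01350847e+01, -1.65065558e+01]), 'qd': array([ 0.05802978, -0.06453424,  0.13153337,  0.03215507, -0.05016889,
       -0.09595232]), 'joint_torque': array([-4.20828264e-04, -5.84164596e+01,  2.93753421e+01,  7.01551482e+00,
        1.02330212e-02, -4.67171731e-05]), 'tcp_pos': array([0.28843904, 0.60978185, 0.22571312]), 'eef_rot': array([ 1.79914949e+02, -6.35337359e-03, -2.53197407e+01]), 'contact_force': array([-0.09856182, -0.32708826,  0.55391962]), 'moment': array([ 0.03002769,  0.01394277, -0.04577598]), 'gripper_width': 0.08745094312824159} 0.0188
```

View pics/side0.png

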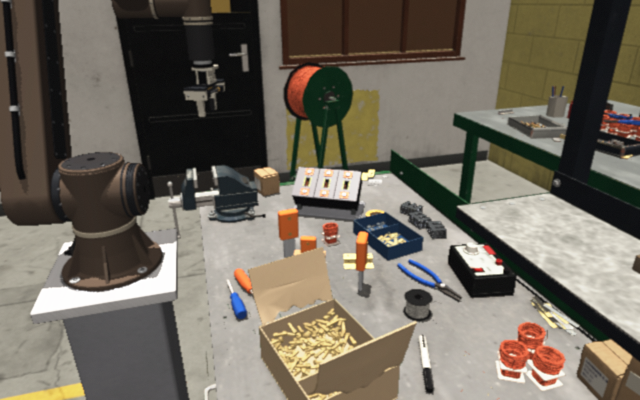

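View pics/top0.png

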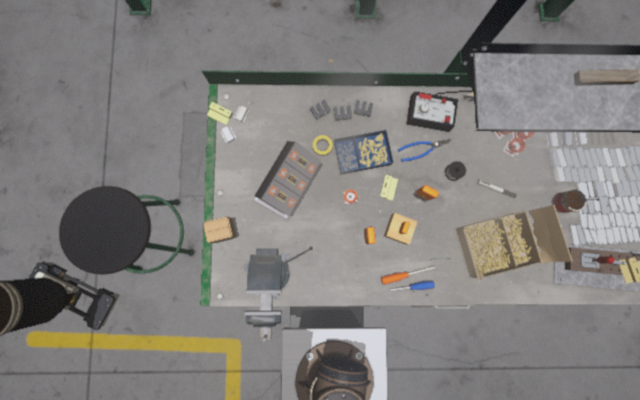

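```bash
python3 - <<'E'
import cv2
s=cv2.imread('pics/side0.png'); t=cv2.imread('pics/top0.png')
cv2.imwrite('pics/c1.png',cv2.resize(s[150:310,225:425],None,fx=3.75,fy=3.75,interpolation=cv2.INTER_CUBIC))
cv2.imwrite('pics/c2.png',cv2.resize(t[120:260,240:450],None,fx=3.8,fy=3.8,interpolation=cv2.INTER_CUBIC))
E
```

```text
(no output)
```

View pics/c1.png

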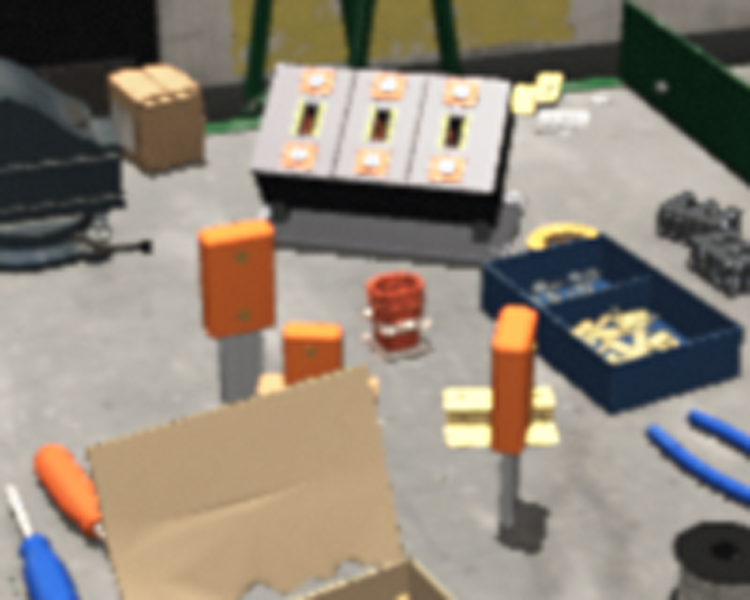

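View pics/c2.png

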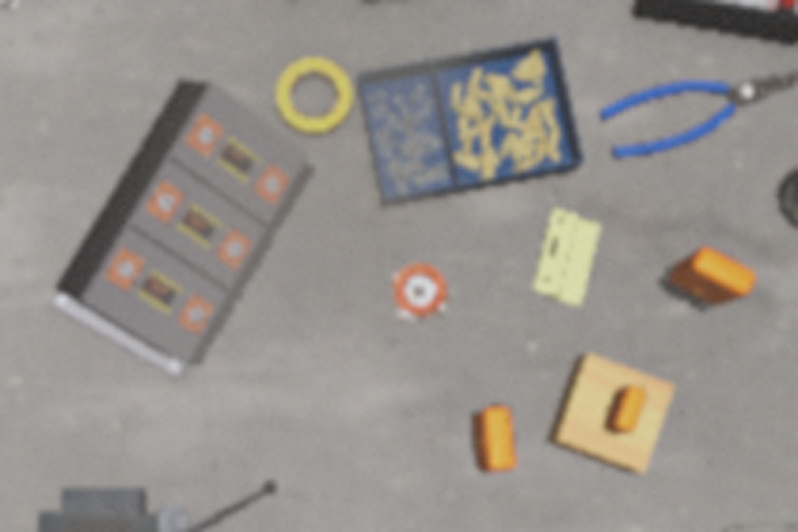

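Three orange handles stand out: the one at side (288,225) / top (370,235) and the one at side (361,250) / top (427,192) are both bigger and stand free. The one at side (308,243) / top (405,228) is the smallest and sits in the wooden stand, so it's the one meant; the crops confirm this. Next I'll measure.

```bash
cat >> h.py <<'E'
def ray(n,u,v):
    i=imaging.camera_info(n);T=i['T']
    d=np.array([(u-i['cx'])/i['fx'],-(v-i['cy'])/i['fy'],-1.]); return T[:3,3],T[:3,:3]@d
def onz(n,u,v,z):
    o,d=ray(n,u,v); return o+d*(z-o[2])/d[2]
def dep(n,u,v,D):
    o,d=ray(n,u,v); return o+d*D
def two(u1,v1,u2,v2):
    o,d=ray('top',u1,v1);p,e=ray('side',u2,v2)
    A=np.stack([d,-e],1);s=np.linalg.lstsq(A,p-o,rcond=None)[0]
    a=o+d*s[0];b=p+e*s[1];return (a+b)/2,np.linalg.norm(a-b)
E
python3 - <<'E'
from h import *
t=cv2.imread('pics/top0.png');D=np.load('pics/top0.npy')
s=cv2.imread('pics/side0.png');E=np.load('pics/side0.npy')
def blobs(n,im,D,lo,hi,roi,amin):
    h=cv2.cvtColor(im,cv2.COLOR_BGR2HSV);m=cv2.inRange(h,lo,hi)
    x0,y0,x1,y1=roi;k=np.zeros_like(m);k[y0:y1,x0:x1]=m[y0:y1,x0:x1]
    c,l,st,ce=cv2.connectedComponentsWithStats(k)
    for j in range(1,c):
        if st[j,4]<amin: continue
        v,u=np.where(l==j); P=np.array([dep(n,a,b,D[b,a]) for a,b in zip(u,v)])
        rc=cv2.minAreaRect(np.stack([u,v],1).astype(np.float32))
        print(n,ce[j].round(1),st[j,4],'rect',np.round(rc[0],1),np.round(rc[1],1),round(rc[2],1),'med',np.median(P,0).round(3),'z',np.percentile(P[:,2],[5,50,95]).round(3))
print('orange');blobs('top',t,D,(8,170,120),(18,255,255),(355,180,445,250),20)
blobs('side',s,E,(5,170,120),(18,255,255),(270,195,380,280),20)
print('wood');blobs('top',t,D,(10,60,120),(22,170,255),(380,205,425,250),50)
print('rims');blobs('top',t,D,(20,80,50),(35,255,255),(260,140,320,215),3)
blobs('side',s,E,(20,80,50),(35,255,255),(290,165,365,205),3)
# face plane
h=cv2.cvtColor(t,cv2.COLOR_BGR2HSV)
for u,v in [(288,160),(300,172),(275,188),(282,206),(296,158),(290,178),(268,195),(278,197)]:
    print((u,v),h[v,u],dep('top',u,v,D[v,u]).round(3))
E
```

```text
orange
top [427.7 192. ] 34 rect [428.5 192.1] [15.   5.8] 42.0 med [ 0.552 -0.266  0.131] z [0.122 0.131 0.133]
side [287.8 224.7] 442 rect [288.  224.5] [29. 18.] 90.0 med [ 0.427 -0.112  0.101] z [0.068 0.101 0.131]
side [330.4 228.6] 118 rect [330.  229.5] [11. 12.] 90.0 med [ 0.554 -0.066  0.043] z [0.035 0.043 0.051]
side [361.3 253.7] 275 rect [361.1 251.2] [ 9.8 37.4] 5.0 med [ 0.548 -0.296  0.104] z [0.069 0.104 0.133]
side [307.3 244.1] 152 rect [307.5 245. ] [12. 13.] 90.0 med [ 0.45  -0.213  0.098] z [0.083 0.098 0.11 ]
wood
top [400.7 228.3] 566 rect [401.  228.4] [25.3 25.8] 19.4 med [ 0.454 -0.201  0.056] z [0.043 0.056 0.111]
rims
top [315.6 146.6] 58 rect [315.8 147.1] [14.4  5.8] 84.3 med [0.715 0.057 0.018] z [0.009 0.018 0.021]
side [305.8 165.7] 45 rect [306.  166.5] [ 3. 22.] 90.0 med [ 1.084  2.332 -0.667] z [-0.681 -0.667 -0.642]
side [324. 165.] 3 rect [324. 165.] [2. 0.] 180.0 med [ 1.242  2.34  -0.681] z [-0.682 -0.681 -0.471]
side [290. 168.] 3 rect [290. 168.] [2. 0.] -90.0 med [ 0.947  2.324 -0.677] z [-0.679 -0.677 -0.662]
side [361.8 175.6] 12 rect [361.8 175.8] [2.1 8.5] 15.9 med [0.754 0.236 0.048] z [-0.785  0.048  0.335]
side [308.5 181.8] 8 rect [308.5 182. ] [6. 1.] 90.0 med [0.565 0.212 0.077] z [0.072 0.077 0.086]
side [304.6 181.2] 5 rect [304.5 181. ] [2. 1.] 90.0 med [0.54  0.162 0.096] z [0.094 0.096 0.099]
side [328. 184.] 3 rect [328. 184.] [2. 0.] -90.0 med [0.618 0.175 0.072] z [0.071 0.072 0.083]
side [347.6 183.2] 5 rect [347.5 183. ] [2. 1.] 90.0 med [0.676 0.155 0.077] z [0.073 0.077 0.078]
(288, 160) [  0   9 139] [0.648 0.136 0.122]
(300, 172) [ 12  10 123] [0.618 0.102 0.095]
(275, 188) [ 10 102 185] [0.565 0.172 0.122]
(282, 206) [170  11 139] [0.517 0.154 0.085]
(296, 158) [  8  54 156] [0.656 0.113 0.114]
(290, 178) [ 11  66 127] [0.603 0.132 0.077]
(268, 195) [150   4 134] [0.544 0.192 0.124]
(278, 197) [ 23  81 151] [0.542 0.165 0.101]
```

```bash
python3 - <<'E'
from h import *
t=cv2.imread('pics/top0.png');D=np.load('pics/top0.npy')
s=cv2.imread('pics/side0.png');E=np.load('pics/side0.npy')
# plane
def cloud(n,D,roi):
    x0,y0,x1,y1=roi; u,v=np.meshgrid(np.arange(x0,x1),np.arange(y0,y1));u=u.ravel();v=v.ravel()
    d=D[v,u];g=d>0; return np.array([dep(n,a,b,c) for a,b,c in zip(u[g],v[g],d[g])])
for n,DD,roi in(('top',D,(250,135,325,220)),('side',E,(285,160,370,205))):
    P=cloud(n,DD,roi);P=P[(P[:,2]>.06)&(P[:,2]<.14)&(abs(P[:,0]-.6)<.15)&(abs(P[:,1]-.14)<.12)]
    best=0;rng=np.random.default_rng(0)
    for _ in range(800):
        a=P[rng.choice(len(P),3,False)];nn=np.cross(a[1]-a[0],a[2]-a[0]);l=np.linalg.norm(nn)
        if l<1e-5: continue
        nn/=l; i=abs((P-a[0])@nn)<.004
        if i.sum()>best: best=i.sum();I=i
    Q=P[I];c=Q.mean(0);nn=np.linalg.svd(Q-c)[2][2];nn*=np.sign(nn[2])
    print(n,len(Q),len(P),'n',nn.round(3),'tilt',np.degrees(np.arccos(nn[2])).round(1),'az of -x',np.degrees(np.arctan2(nn[1],nn[0])).round(1),'c',c.round(4))
    uv=c[:2]
    rc=cv2.minAreaRect(Q[:,:2].astype(np.float32)*1000); print(rc)
# copper straps
for n,im,roi in(('top',t,(255,140,325,215)),('side',s,(290,165,365,200))):
    h=cv2.cvtColor(im,cv2.COLOR_BGR2HSV);x0,y0,x1,y1=roi
    hh,ss=h[...,0],h[...,1]
    m=((ss>35)).astype(np.uint8)*255;k=np.zeros_like(m);k[y0:y1,x0:x1]=m[y0:y1,x0:x1]
    c,l,st,ce=cv2.connectedComponentsWithStats(k)
    for j in range(1,c):
        if st[j,4]>5: 
            o=ce[j];p=onz(n,*o,.098);print(n,o.round(1),st[j],p.round(4))
E
```

```text
Traceback (most recent call last):
  File "h.py", line 11, in dep
    o,d=ray(n,u,v); return o+d*D
        ~~~^^^^^^^
  File "h.py", line 6, in ray
    i=imaging.camera_info(n);T=i['T']
ValueError: time passes only in moves, steps and waits
```

```bash
python3 - <<'E'
import cv2
s=cv2.imread('pics/side0.png'); t=cv2.imread('pics/top0.png')
cv2.imwrite('pics/c3.png',cv2.resize(s[160:210,290:370],None,fx=9,fy=9,interpolation=cv2.INTER_NEAREST))
cv2.imwrite('pics/c4.png',cv2.resize(t[138:218,250:330],None,fx=7,fy=7,interpolation=cv2.INTER_NEAREST))
E
```

```text
(no output)
```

View pics/c3.png

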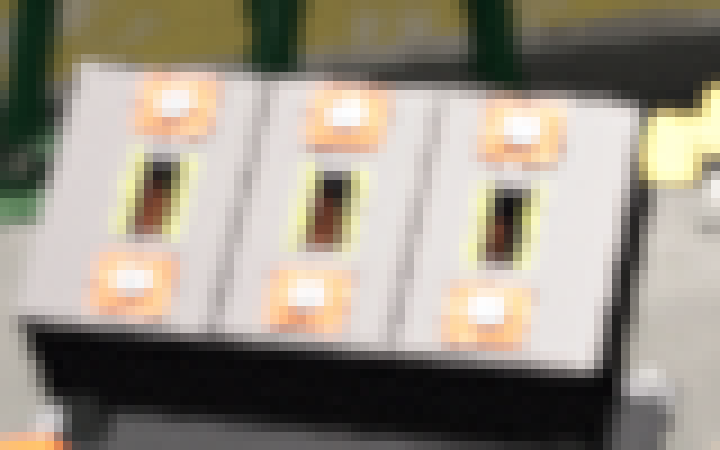

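View pics/c4.png

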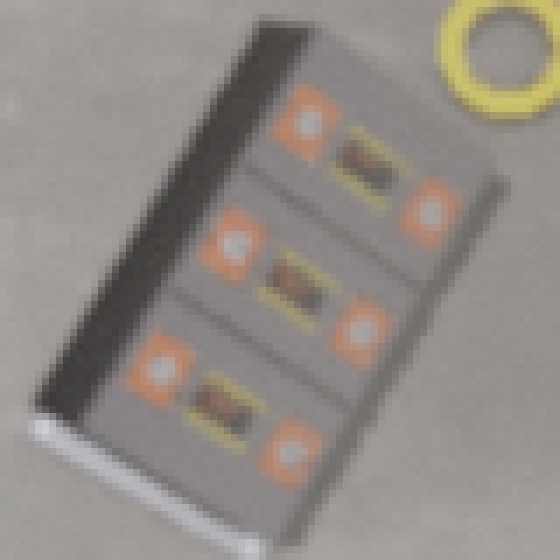

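The side crop shows three slots with yellow rims at about (307,182), (326,183) and (346,185). In the top crop they are at about (302,161), (292,179) and (282,196).

```bash
python3 - <<'E'
s=open('h.py').read()
s=s.replace("i=imaging.camera_info(n);T","i=CI[n];T").replace("def snap","CI={n:imaging.camera_info(n) for n in('side','top')}\ndef snap")
open('h.py','w').write(s)
E
python3 - <<'E'
from h import *
t=cv2.imread('pics/top0.png');D=np.load('pics/top0.npy')
s=cv2.imread('pics/side0.png');E=np.load('pics/side0.npy')
def cloud(n,D,roi):
    x0,y0,x1,y1=roi; u,v=np.meshgrid(np.arange(x0,x1),np.arange(y0,y1));u=u.ravel();v=v.ravel()
    d=D[v,u];g=d>0; return np.array([dep(n,a,b,c) for a,b,c in zip(u[g],v[g],d[g])])
for n,DD,roi in(('top',D,(250,135,325,220)),('side',E,(285,160,370,205))):
    P=cloud(n,DD,roi);P=P[(P[:,2]>.06)&(P[:,2]<.14)&(abs(P[:,0]-.6)<.15)&(abs(P[:,1]-.14)<.12)]
    best=0;rng=np.random.default_rng(0)
    for _ in range(800):
        a=P[rng.choice(len(P),3,False)];nn=np.cross(a[1]-a[0],a[2]-a[0]);l=np.linalg.norm(nn)
        if l<1e-5: continue
        nn/=l; i=abs((P-a[0])@nn)<.004
        if i.sum()>best: best=i.sum();I=i
    Q=P[I];c=Q.mean(0);nn=np.linalg.svd(Q-c)[2][2];nn*=np.sign(nn[2])
    print(n,len(Q),len(P),'n',nn.round(3),'tilt',np.degrees(np.arccos(nn[2])).round(1),'az',np.degrees(np.arctan2(nn[1],nn[0])).round(1),'c',c.round(4))
    rc=cv2.minAreaRect((Q[:,:2]*1000).astype(np.float32)); print(rc)
def cen(im,u0,v0,k):
    f=im.astype(float);b,g,rr=f[...,0],f[...,1],f[...,2]
    w=np.clip(g-b-12,0,None)*np.where((rr-g)<22,1,0)
    vv,uu=np.mgrid[v0-k:v0+k+1,u0-k:u0+k+1];ww=w[v0-k:v0+k+1,u0-k:u0+k+1]
    return (ww*uu).sum()/ww.sum(),(ww*vv).sum()/ww.sum(),(ww>0).sum()
T=[cen(t,u,v,6) for u,v in((302,162),(292,179),(282,196))]
S=[cen(s,u,v,5) for u,v in((307,181),(326,183),(346,185))]
print(np.round(T,1),np.round(S,1))
for a in T: print('top z.098',onz('top',a[0],a[1],.098).round(4))
for a in S: print('side z.098',onz('side',a[0],a[1],.098).round(4))
for a,b in zip(T,S[::-1]): 
    p,g=two(a[0],a[1],b[0],b[1]);print('two',p.round(4),round(g,4))
for a,b in zip(T,S): 
    p,g=two(a[0],a[1],b[0],b[1]);print('two other',p.round(4),round(g,4))
E
```

```text
top 1870 2588 n [-0.284 -0.496  0.821] tilt 34.9 az -119.8 c [0.5966 0.127  0.0997]
((597.7943115234375, 125.80216979980469), (88.35858917236328, 196.2025604248047), 60.200439453125)
side 1613 2027 n [-0.291 -0.505  0.813] tilt 35.6 az -119.9 c [0.5981 0.1225 0.0965]
((596.9957275390625, 124.82403564453125), (91.01644134521484, 196.97251892089844), 60.313514709472656)
[[302.  161.5  50. ]
 [291.6 178.9  50. ]
 [281.5 196.3  53. ]] [[306.7 181.1  60. ]
 [325.9 182.6  60. ]
 [345.6 184.6  62. ]]
top z.098 [0.6491 0.096  0.098 ]
top z.098 [0.5961 0.1262 0.098 ]
top z.098 [0.5443 0.1554 0.098 ]
side z.098 [0.5444 0.1568 0.098 ]
side z.098 [0.5968 0.1278 0.098 ]
side z.098 [0.6484 0.0953 0.098 ]
two [0.6489 0.0961 0.0977] 0.0005
two [0.5961 0.1261 0.0987] 0.0003
two [0.5441 0.1553 0.0986] 0.0002
two other [0.586  0.1029 0.129 ] 0.11
two other [0.5961 0.1261 0.0987] 0.0003
two other [0.6032 0.1408 0.079 ] 0.1163
```

```bash
python3 - <<'E'
from h import *
t=cv2.imread('pics/top0.png');D=np.load('pics/top0.npy')
v,u=np.mgrid[205:252,378:428];u=u.ravel();v=v.ravel()
P=np.array([dep('top',a,b,D[b,a]) for a,b in zip(u,v)])
i=(P[:,2]>.1)&(P[:,2]<.125);rc=cv2.minAreaRect((P[i,:2]*1000).astype(np.float32));print('handle top',i.sum(),P[i].mean(0).round(4),rc)
pc=np.stack([u[i],v[i]],1).astype(np.float32);print('px',pc.mean(0),onz('top',*pc.mean(0),.112).round(4))
w=np.linalg.eigh(np.cov(P[i,:2].T));print('ax',np.degrees(np.arctan2(*w[1][::-1,1])), np.sqrt(w[0]*12))
i=(P[:,2]>.045)&(P[:,2]<.065);rc=cv2.minAreaRect((P[i,:2]*1000).astype(np.float32));print('stand',i.sum(),np.median(P[i,2]),rc)
cv2.imwrite('pics/c5.png',cv2.resize(t[205:252,378:428],None,fx=12,fy=12,interpolation=cv2.INTER_NEAREST))
E
```

```text
handle top 71 [ 0.4546 -0.2054  0.1105] ((454.357421875, -205.71151733398438), (15.82115650177002, 34.666236877441406), 72.4229507446289)
px [405.40845 226.74648] [ 0.4545 -0.205   0.112 ]
ax 161.38078514484147 [0.0160178  0.03491378]
stand 509 0.055884645101164976 ((454.8197326660156, -206.63961791992188), (75.6839599609375, 74.45295715332031), 69.26793670654297)
```

View pics/c5.png

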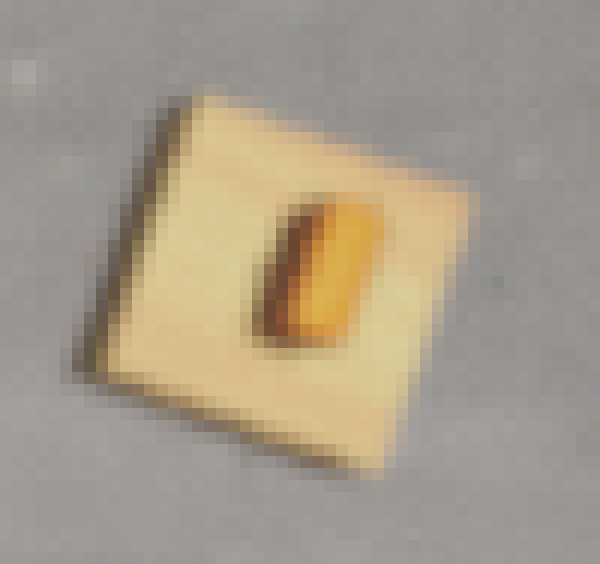

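The rays from both views meet to within 0.5 mm, and slot height and spacing match the description:

| Point | World position / orientation |
|---|---|
| Middle slot | (0.596, 0.126, 0.098) |
| Row direction | azimuth 150° |
| Face tilt | 35° |
| Handle centre | (0.4546, -0.2058), top at 0.111 |
| Handle long axis | azimuth 161.5° |

Next is planning the approach.

```bash
cat >> h.py <<'E'
from scipy.spatial.transform import Rotation as Ro
def cur():
    s=status.get_state(); return np.array(s['tcp_pos']),Ro.from_euler('xyz',s['eef_rot'],degrees=True)
def dn(yaw): return Ro.from_euler('xyz',[180,0,yaw],degrees=True)
def row(p0,R0,p,R):
    return np.r_[R0.inv().apply(np.array(p)-p0)/.2,(R0.inv()*R).as_rotvec()/(np.pi/2)]
def chain(wps):
    p0,R0=cur()
    for p,R in wps:
        x=row(p0,R0,p,R); nr=max(np.linalg.norm(x[:3])*.2/.0625,np.linalg.norm(x[3:])*90/10.7)
        print(x.round(4).tolist(),'rows',round(nr,1)); p0,R0=np.array(p),R
E
python3 - <<'E'
from h import *
chain([((.37,.45,.30),dn(-50)),((.45,.28,.30),dn(-95)),((.49,.10,.30),dn(-135)),((.48,-.07,.28),dn(-170)),((.4546,-.2058,.22),dn(-198.5))])
E
```

```text
[0.7103, 0.5483, -0.3705, 0.0009, -0.0003, 0.2742] rows 3.1
[0.9083, 0.24, 0.0, 0.0, -0.0, 0.5] rows 4.2
[0.8791, -0.2777, -0.0, -0.0, -0.0, 0.4444] rows 3.7
[0.6364, -0.5657, 0.1, -0.0, -0.0, 0.3889] rows 3.3
[0.243, -0.6466, 0.3, 0.0, -0.0, 0.3167] rows 2.7
```

>>> apply_moves --pt "0.71 0.55 -0.37 0 0 0.274" --pt "0.71 0.55 -0.37 0 0 0.274" --pt "0.71 0.55 -0.37 0 0 0.274" --pt "0.71 0.55 -0.37 0 0 0.274" --pt "0.71 0.55 -0.37 0 0 0.274"

```text
time_s: 0.72
tcp_pos: [0.3699, 0.4494, 0.3]
eef_rot: [179.9, -0.0, -50.0]
contact_force: [-0.2, 0.2, -0.8]
gripper_width: 0.0878
```

>>> apply_moves --pt "0.91 0.24 0 0 0 0.5" --pt "0.91 0.24 0 0 0 0.5" --pt "0.91 0.24 0 0 0 0.5" --pt "0.91 0.24 0 0 0 0.5" --pt "0.91 0.24 0 0 0 0.5" --pt "0.91 0.24 0 0 0 0.5"

```text
time_s: 1.48
tcp_pos: [0.4496, 0.2802, 0.2992]
eef_rot: [179.9, -0.1, -94.8]
contact_force: [-0.1, 1.3, 0.2]
gripper_width: 0.0874
```

>>> apply_moves --pt "0.88 -0.28 0 0 0 0.444" --pt "0.88 -0.28 0 0 0 0.444" --pt "0.88 -0.28 0 0 0 0.444" --pt "0.88 -0.28 0 0 0 0.444" --pt "0.88 -0.28 0 0 0 0.444"

```text
time_s: 2.1
tcp_pos: [0.4909, 0.1005, 0.2992]
eef_rot: [180.0, -0.2, -134.5]
contact_force: [-0.2, 0.3, 0.4]
gripper_width: 0.0877
```

```bash
python3 - <<'E'
from h import *
s=status.get_state();print(s['joints'].round(1),s['tcp_pos'],s['eef_rot'],s['time_s'])
chain([((.48,-.07,.28),dn(-170)),((.4546,-.2058,.22),dn(-198.5)),((.4546,-.2058,.081),dn(-198.5))])
E
```

```text
[ 34.1   1.6 -13.8   0.  -74.8 -78.6] [0.49093951 0.10046911 0.29920775] [ 1.79992633e+02 -1.59584947e-01 -1.34520672e+02] 2.1
[0.6458, -0.5586, 0.0978, -0.0005, -0.0017, 0.3942] rows 3.3
[0.243, -0.6466, 0.3, 0.0, -0.0, 0.3167] rows 2.7
[0.0, -0.0, 0.695, 0.0, 0.0, 0.0] rows 2.2
```

>>> apply_moves --pt "0.645 -0.56 0.1 0 0 0.394" --pt "0.645 -0.56 0.1 0 0 0.394" --pt "0.645 -0.56 0.1 0 0 0.394" --pt "0.645 -0.56 0.1 0 0 0.394" --pt "0.645 -0.56 0.1 0 0 0.394" --hand 0.0

```text
time_s: 2.72
tcp_pos: [0.4806, -0.0694, 0.2793]
eef_rot: [-179.9, -0.2, -169.7]
contact_force: [-0.3, 1.0, 0.3]
gripper_width: 0.0457
```

>>> apply_moves --pt "0.243 -0.647 0.3 0 0 0.317" --pt "0.243 -0.647 0.3 0 0 0.317" --pt "0.243 -0.647 0.3 0 0 0.317" --pt "0.243 -0.647 0.3 0 0 0.317" --pt "0.243 -0.647 0.3 0 0 0.317"

```text
time_s: 3.35
tcp_pos: [0.4566, -0.2045, 0.2199]
eef_rot: [-179.9, -0.1, 162.1]
contact_force: [0.3, 0.2, 1.0]
gripper_width: 0.0443
```

```bash
python3 - <<'E'
from h import *
s=status.get_state();print(s['joints'].round(1),s['tcp_pos'],s['eef_rot'],s['gripper_width'])
chain([((.4546,-.2058,.081),dn(-198.5))])
t,D=snap('top','top1')
t2,_=snap('side','side1')
cv2.imwrite('pics/c6.png',np.hstack([cv2.resize(t[170:270,350:450],(400,400),interpolation=cv2.INTER_CUBIC),cv2.resize(t2[140:300,230:390],(400,400))]))
E
```

```text
[-1.500e+00  4.300e+00 -2.150e+01  1.000e-01 -6.440e+01 -1.065e+02] [ 0.45661494 -0.20447557  0.21992808] [-1.79854290e+02 -7.45954696e-02  1.62105849e+02] 0.04426079358781348
[0.0066, -0.0076, 0.6947, -0.0016, -0.0008, 0.0067] rows 2.2
```

View pics/c6.png

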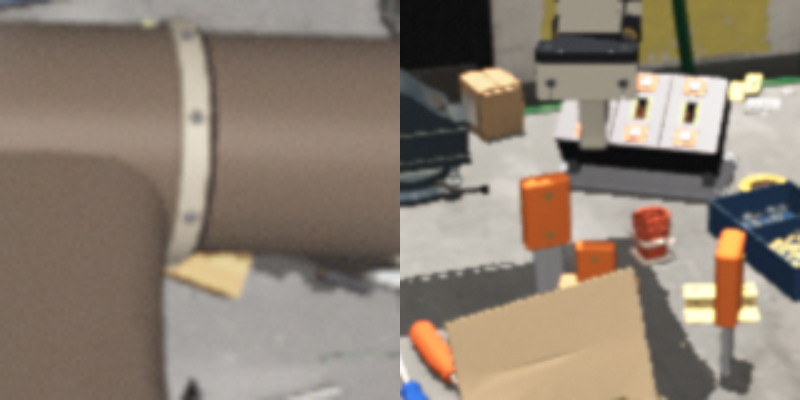

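The side view shows the gripper squared up above the stand. Its body will clear the neighbouring look-alike (top at about 0.133 m) by about 14 mm, so I'll descend.

>>> apply_moves --pt "0.007 -0.008 0.2 0 0 0.007" --pt "0.007 -0.008 0.4 0 0 0.007" --pt "0.007 -0.008 0.5 0 0 0.007" --pt "0.007 -0.008 0.6 0 0 0.007" --pt "0.007 -0.008 0.65 0 0 0.007" --pt "0.007 -0.008 0.695 0 0 0.007" --pt "0.007 -0.008 0.695 0 0 0.007" --pt "0.007 -0.008 0.695 0 0 0.007"

```text
time_s: 4.45
tcp_pos: [0.4551, -0.2057, 0.0818]
eef_rot: [-179.9, 0.0, 161.4]
contact_force: [0.3, 1.1, -0.2]
gripper_width: 0.0438
```

```bash
python3 - <<'E'
from h import *
s=status.get_state();print(s['joints'].round(1),s['tcp_pos'],s['eef_rot'],s['gripper_width'],s['contact_force'])
t,D=snap('top','top2')
t2,_=snap('side','side2')
cv2.imwrite('pics/c7.png',cv2.resize(t2[170:270,250:400],(750,500),interpolation=cv2.INTER_CUBIC))
E
```

```text
[  -1.6   12.6  -32.2    0.2  -45.3 -107. ] [ 0.45512503 -0.20573132  0.08178218] [-1.79874242e+02  1.75886300e-02  1.61444817e+02] 0.04378841568058424 [ 0.30024202  1.06535496 -0.22371773]
```

View pics/c7.png

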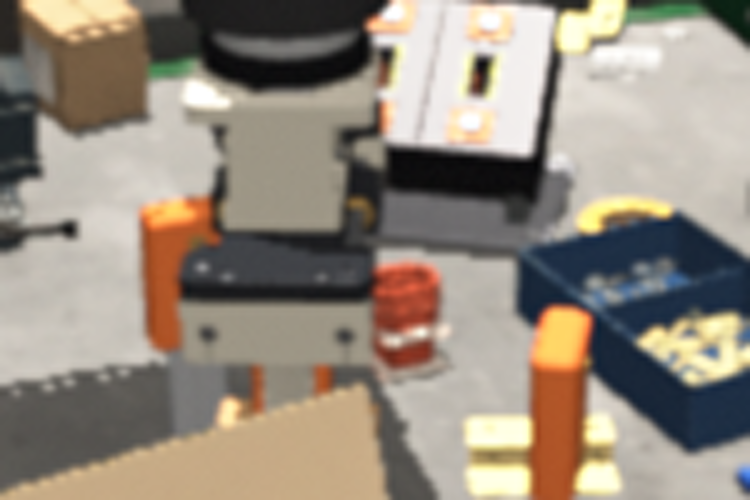

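The finger is centred over the handle, with orange showing evenly on both sides of it. Closing.

>>> apply_moves --pt "0 0 0 0 0 0" --pt "0 0 0 0 0 0" --pt "0 0 0 0 0 0" --pt "0 0 0 0 0 0" --pt "0 0 0 0 0 0" --pt "0 0 0 0 0 0" --hand 1 --grip_force 55

```text
time_s: 5.3
tcp_pos: [0.4551, -0.2058, 0.0818]
eef_rot: [-179.9, 0.0, 161.4]
contact_force: [-1.0, 1.1, 1.8]
gripper_width: 0.0157
```

>>> apply_moves --pt "0 0 -0.1 0 0 0" --pt "0 0 -0.2 0 0 0" --pt "0 0 -0.3 0 0 0" --pt "0 0 -0.4 0 0 0" --pt "0 0 -0.6 0 0 0" --pt "0 0 -0.9 0 0 0" --pt "0 0 -0.9 0 0 0" --pt "0 0 -0.9 0 0 0"

```text
time_s: 6.3
tcp_pos: [0.4548, -0.2052, 0.2614]
eef_rot: [-179.9, 0.0, 161.4]
contact_force: [0.4, 0.1, -0.8]
gripper_width: 0.0156
```

```bash
python3 - <<'E'
from h import *
s=status.get_state();print(s['joints'].round(1),s['tcp_pos'],s['eef_rot'],s['gripper_width'],s['contact_force'],s['time_s'])
t2,_=snap('side','side3')
cv2.imwrite('pics/c8.png',cv2.resize(t2[130:280,230:390],(800,750))[:600])
E
```

```text
[-1.60e+00  2.40e+00 -1.79e+01  1.00e-01 -6.97e+01 -1.07e+02] [ 0.45477696 -0.20516695  0.26140754] [-1.79913351e+02  1.71183252e-02  1.61416489e+02] 0.01562960413810816 [ 0.44715632  0.06700357 -0.83447178] 6.3
```

View pics/c8.png

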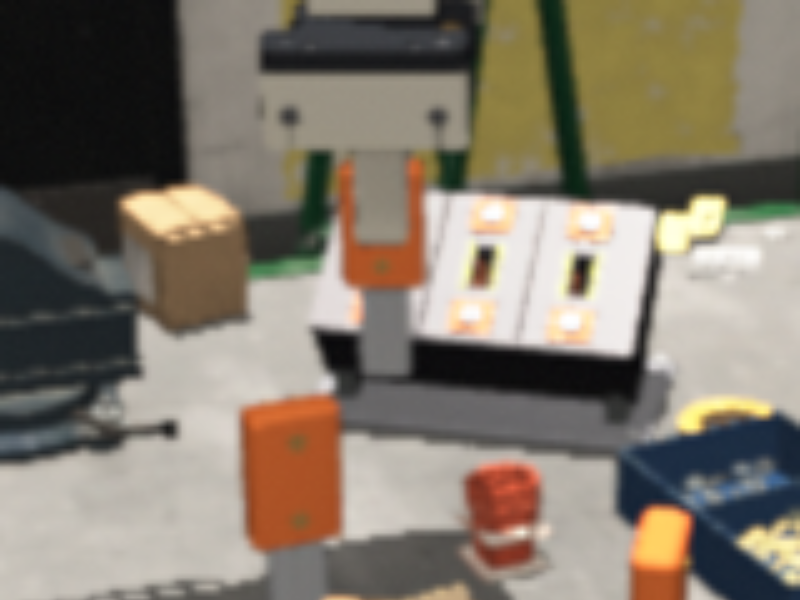

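The blade is out of the stand, upright in the jaws at a 15.7 mm opening, with the handle spread evenly round the finger. With the TCP at z = 0.0818 and the stand top at 0.056, the underside lies 25.8 mm past the TCP. Next I'll reorient toward the middle slot.

```bash
cat >> h.py <<'E'
AY=np.radians(150.2); YI=np.array([np.cos(AY),np.sin(AY),0]); XI=np.array([np.cos(AY-np.pi/2),np.sin(AY-np.pi/2),0])
N=-.5736*XI+np.array([0,0,.8192]); RT=Ro.from_matrix(np.stack([np.cross(YI,-N),YI,-N],1))
MID=np.array([.5963,.1262,.098]); SL={'l':MID+.06*YI,'m':MID,'r':MID-.06*YI}
OFF=.0258
def tgt(k,h,dx=0,dy=0): return SL[k]+N*(h+OFF)+RT.as_matrix()[:,0]*dx+YI*dy
def rel(k):
    p,R=cur(); d=RT.inv().apply(p-SL[k]); s=status.get_state()
    print('h mm',round((-d[2]-OFF)*1000,1),'dx',round(d[0]*1e3,1),'dy',round(d[1]*1e3,1),'roterr',np.degrees((RT.inv()*R).as_rotvec()).round(2),'F tool',R.inv().apply(s['contact_force']).round(1),'M',np.round(R.inv().apply(s['moment']),2),'w',s['gripper_width'],'t',s['time_s'])
E
python3 - <<'E'
from h import *
from scipy.spatial.transform import Slerp
p,R=cur(); print(N,SL,RT.as_euler('xyz',degrees=True))
sl=Slerp([0,1],Ro.concatenate([R,RT]))
chain([((.49,-.08,.29),sl(.5)),((.54,.03,.27),RT),(tgt('m',.09),RT),(tgt('m',.055),RT)])
E
```

```text
[-0.28506426 -0.49775026  0.8192    ] {'l': array([0.54423407, 0.15601844, 0.098     ]), 'm': array([0.5963, 0.1262, 0.098 ]), 'r': array([0.64836593, 0.09638156, 0.098     ])} [-180.           34.99952997 -119.8       ]
[0.031, 0.6496, -0.1475, -0.1337, -0.1632, -0.423] rows 4.0
[-0.3656, 0.4119, 0.2677, -0.1337, -0.1632, -0.423] rows 4.0
[0.0368, -0.0052, 0.4451, 0.0, 0.0, 0.0] rows 1.4
[0.0, 0.0, 0.175, 0.0, 0.0, 0.0] rows 0.6
```

>>> apply_moves --pt "0.03 0.65 -0.148 -0.134 -0.163 -0.423" --pt "0.03 0.65 -0.148 -0.134 -0.163 -0.423" --pt "0.03 0.65 -0.148 -0.134 -0.163 -0.423" --pt "0.03 0.65 -0.148 -0.134 -0.163 -0.423" --pt "0.03 0.65 -0.148 -0.134 -0.163 -0.423" --pt "0.03 0.65 -0.148 -0.134 -0.163 -0.423"

```text
time_s: 7.1
tcp_pos: [0.4899, -0.0805, 0.2891]
eef_rot: [173.4, 17.1, -161.5]
contact_force: [0.6, 1.4, -1.0]
gripper_width: 0.0155
```

>>> apply_moves --pt "-0.365 0.412 0.268 -0.134 -0.163 -0.423" --pt "-0.365 0.412 0.268 -0.134 -0.163 -0.423" --pt "-0.365 0.412 0.268 -0.134 -0.163 -0.423" --pt "-0.365 0.412 0.268 -0.134 -0.163 -0.423" --pt "-0.365 0.412 0.268 -0.134 -0.163 -0.423" --pt "-0.365 0.412 0.268 -0.134 -0.163 -0.423" --pt "-0.365 0.412 0.268 -0.134 -0.163 -0.423"

```text
time_s: 7.98
tcp_pos: [0.54, 0.0294, 0.2684]
eef_rot: [179.6, 34.8, -120.4]
contact_force: [-0.8, 0.7, -0.4]
gripper_width: 0.0157
```

```bash
python3 - <<'E'
from h import *
s=status.get_state();print(s['joints'].round(1)); rel('m')
chain([(tgt('m',.07),RT)])
E
```

```text
[ -0.    1.1 -13.4 -34.4 -61.3 -17.1]
h mm 178.0 dx -6.0 dy 0.7 roterr [-0.07  0.17  0.46] F tool [0.  1.  0.5] M [0.07 1.9  0.  ] w 0.01568045837520441 t 7.975
[0.0285, -0.0045, 0.5399, 0.0008, -0.0019, -0.0051] rows 1.7
```

>>> apply_moves --pt "0.028 -0.005 0.2 0.001 -0.002 -0.005" --pt "0.028 -0.005 0.4 0.001 -0.002 -0.005" --pt "0.028 -0.005 0.54 0.001 -0.002 -0.005" --pt "0.028 -0.005 0.54 0.001 -0.002 -0.005" --pt "0.028 -0.005 0.54 0.001 -0.002 -0.005"

```text
time_s: 8.6
tcp_pos: [0.5693, 0.0785, 0.1774]
eef_rot: [-179.9, 35.0, -119.8]
contact_force: [-0.4, -0.5, 0.6]
gripper_width: 0.0154
```

```bash
python3 - <<'E'
from h import *
rel('m');chain([(tgt('m',.045),RT),(tgt('m',.0),RT)])
t,D=snap('top','top4');s,E=snap('side','side4')
cv2.imwrite('pics/c9.png',np.hstack([cv2.resize(s[130:230,270:370],(400,400),interpolation=cv2.INTER_CUBIC),cv2.resize(t[130:230,240:340],(400,400),interpolation=cv2.INTER_CUBIC)]))
E
```

```text
h mm 70.6 dx -0.6 dy -0.2 roterr [ 0.04 -0.   -0.04] F tool [ 0.2  0.1 -0.8] M [0.07 1.91 0.01] w 0.01541402180174618 t 8.6
[0.0032, 0.0013, 0.1281, -0.0004, 0.0, 0.0004] rows 0.4
[0.0, 0.0, 0.225, 0.0, 0.0, 0.0] rows 0.7
```

View pics/c9.png

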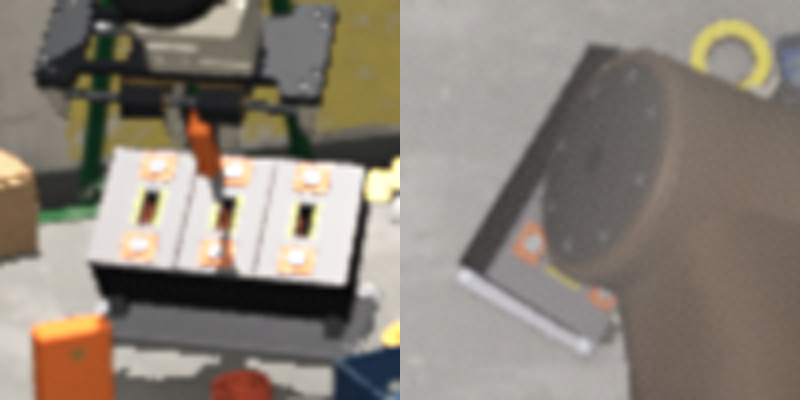

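The side view shows the blade out along the normal of the middle slot, its tip about 27 mm off the mouth. I'll push in gently in small steps.

>>> apply_moves --pt "0.003 0.001 0.05 0 0 0" --pt "0.003 0.001 0.1 0 0 0" --pt "0.003 0.001 0.128 0 0 0" --pt "0.003 0.001 0.15 0 0 0" --pt "0.003 0.001 0.165 0 0 0" --pt "0.003 0.001 0.165 0 0 0"

```text
time_s: 9.45
tcp_pos: [0.5785, 0.0944, 0.1503]
eef_rot: [-179.9, 35.0, -119.8]
contact_force: [0.2, 0.4, 0.1]
gripper_width: 0.0157
```

```bash
python3 - <<'E'
from h import *
rel('m')
E
```

```text
h mm 38.0 dx -0.2 dy -0.4 roterr [ 0.09 -0.04 -0.04] F tool [-0.4  0.1  0.1] M [ 0.06  1.95 -0.06] w 0.015724898966820538 t 9.45
```

>>> apply_moves --pt "0 0.001 0.015 0 0 0" --pt "0 0.001 0.03 0 0 0" --pt "0 0.001 0.045 0 0 0" --pt "0 0.001 0.045 0 0 0"

```text
time_s: 9.95
tcp_pos: [0.5809, 0.0991, 0.1427]
eef_rot: [-179.9, 35.0, -119.8]
contact_force: [0.7, 1.0, -0.1]
gripper_width: 0.0156
```

```bash
python3 - <<'E'
from h import *
rel('m')
E
```

```text
h mm 28.7 dx -0.1 dy -0.1 roterr [ 0.06 -0.02 -0.03] F tool [-0.9 -0.1  0.8] M [ 0.05  1.99 -0.  ] w 0.015632005616802707 t 9.95
```

>>> apply_moves --pt "0 0 0.015 0 0 0" --pt "0 0 0.025 0 0 0" --pt "0 0 0.025 0 0 0"

```text
time_s: 10.32
tcp_pos: [0.5827, 0.1013, 0.1389]
eef_rot: [-179.8, 35.0, -119.7]
contact_force: [-0.4, -3.3, 2.3]
gripper_width: 0.0156
```

```bash
python3 - <<'E'
from h import *
rel('m')
E
```

```text
h mm 24.0 dx -0.2 dy -0.5 roterr [ 0.11 -0.03 -0.06] F tool [ 1.2 -1.3 -3.7] M [ 0.37  2.1  -0.04] w 0.01555068316056936 t 10.325
```

>>> apply_moves --pt "0 0 0.01 0 0 0" --pt "0 0 0.015 0 0 0" --pt "0 0 0.015 0 0 0"

```text
time_s: 10.7
tcp_pos: [0.5837, 0.1023, 0.1373]
eef_rot: [-179.8, 35.0, -119.7]
contact_force: [-3.7, -5.3, 7.8]
gripper_width: 0.0159
```

```bash
python3 - <<'E'
from h import *
rel('m')
E
```

```text
h mm 21.9 dx -0.4 dy -0.9 roterr [ 0.16 -0.04 -0.11] F tool [  0.8   0.5 -10.1] M [-0.42  2.12 -0.01] w 0.01587233386952638 t 10.7
```

>>> apply_moves --pt "0 0.002 0.01 0 0 0" --pt "0 0.004 0.02 0 0 0" --pt "0 0.004 0.02 0 0 0"

```text
time_s: 11.08
tcp_pos: [0.5844, 0.1043, 0.1345]
eef_rot: [-179.7, 35.1, -119.6]
contact_force: [-2.9, -3.9, 4.6]
gripper_width: 0.0156
```

```bash
python3 - <<'E'
from h import *
rel('m')
E
```

```text
h mm 18.4 dx -0.5 dy -0.5 roterr [ 0.21 -0.05 -0.14] F tool [ 1.2  0.5 -6.5] M [ 0.13  2.03 -0.04] w 0.015567443396612287 t 11.075
```

At about 21 mm deep the force rose to 10 N, and now there is a drag of about 6.5 N at 25 mm. That looks like the sound jaws, so I'll continue and watch for steady drag.

>>> apply_moves --pt "0 0 0.015 0 0 0" --pt "0 0 0.03 0 0 0" --pt "0 0 0.03 0 0 0"

```text
time_s: 11.45
tcp_pos: [0.5861, 0.1073, 0.1297]
eef_rot: [-179.7, 35.1, -119.6]
contact_force: [-1.3, -2.1, 3.9]
gripper_width: 0.0157
```

```bash
python3 - <<'E'
from h import *
rel('m')
E
```

```text
h mm 12.5 dx -0.6 dy -0.6 roterr [ 0.21 -0.06 -0.14] F tool [-0.2  0.1 -4.6] M [0.02 1.86 0.  ] w 0.015698414598611786 t 11.45
```

>>> apply_moves --pt "0 0 0.015 0 0 0" --pt "0 0 0.03 0 0 0" --pt "0 0 0.03 0 0 0"

```text
time_s: 11.82
tcp_pos: [0.5879, 0.1104, 0.1248]
eef_rot: [-179.7, 35.1, -119.6]
contact_force: [-1.1, -2.1, 2.9]
gripper_width: 0.0157
```

```bash
python3 - <<'E'
from h import *
rel('m')
s,E=snap('side','side5')
cv2.imwrite('pics/c10.png',cv2.resize(s[140:220,280:380],(750,600),interpolation=cv2.INTER_CUBIC))
E
```

```text
h mm 6.4 dx -0.7 dy -0.6 roterr [ 0.2  -0.07 -0.13] F tool [ 0.3 -0.1 -3.7] M [0.1  1.89 0.05] w 0.0156569695046557 t 11.825
```

View pics/c10.png

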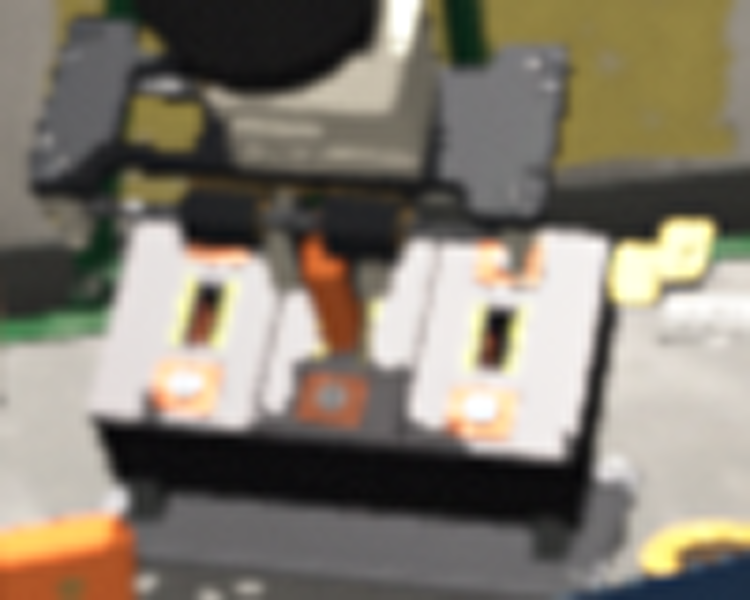

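The side view shows the handle close to the face and the blade in the middle slot. Force readings after a hold relax, so I'll measure the drag while the blade is moving, first out and then in.

>>> apply_moves --pt "0 0 -0.02 0 0 0" --pt "0 0 -0.04 0 0 0"

```text
time_s: 12.12
tcp_pos: [0.5853, 0.1067, 0.1307]
eef_rot: [-179.8, 35.0, -119.7]
contact_force: [3.7, 2.2, -6.6]
gripper_width: 0.0158
```

```bash
python3 - <<'E'
from h import *
rel('m')
E
```

```text
h mm 13.9 dx -0.4 dy -0.2 roterr [ 0.16 -0.04 -0.09] F tool [ 0.8 -2.1  7.6] M [0.79 1.94 0.05] w 0.01578987883753178 t 12.125
```

>>> apply_moves --pt "0 0 0.02 0 0 0" --pt "0 0 0.04 0 0 0"

```text
time_s: 12.38
tcp_pos: [0.5879, 0.1102, 0.1249]
eef_rot: [-179.7, 35.1, -119.6]
contact_force: [-2.5, -4.0, 5.6]
gripper_width: 0.0155
```

```bash
python3 - <<'E'
from h import *
rel('m')
E
```

```text
h mm 6.6 dx -0.7 dy -0.7 roterr [ 0.21 -0.06 -0.15] F tool [ 0.7  0.2 -7.3] M [-0.13  1.97  0.01] w 0.015541426078813887 t 12.375
```

The drag is a steady 7.5 N both out and in, which matches the sound jaws. There's plenty of time, so I'll still try the other two slots as asked and bring the blade back. First I'll draw out and shift +60 mm to the left slot.

>>> apply_moves --pt "0 0 -0.05 0 0 0" --pt "0 0 -0.12 0 0 0" --pt "0 0 -0.2 0 0 0" --pt "0 0 -0.29 0 0 0" --pt "0 0 -0.29 0 0 0" --pt "0 0.15 -0.29 0 0 0" --pt "0 0.3 -0.29 0 0 0" --pt "0 0.3 -0.29 0 0 0"

```text
time_s: 13.38
tcp_pos: [0.5173, 0.112, 0.1721]
eef_rot: [-179.7, 35.1, -119.6]
contact_force: [0.5, -1.3, -0.5]
gripper_width: 0.0157
```

```bash
python3 - <<'E'
from h import *
rel('l'); print(status.get_state()['joints'].round(1)); chain([(tgt('l',.038),RT)])
s,E=snap('side','side6')
cv2.imwrite('pics/c11.png',cv2.resize(s[140:220,270:370],(750,600),interpolation=cv2.INTER_CUBIC))
E
```

```text
h mm 64.5 dx -0.3 dy 1.5 roterr [ 0.15 -0.08 -0.19] F tool [ 1.1 -1.1 -0.1] M [ 0.06  1.96 -0.08] w 0.015668379881663648 t 13.375
[ 10.7   2.8 -24.5 -38.1 -44.8 -17. ]
[0.0018, -0.0072, 0.1325, -0.0017, 0.0009, 0.0021] rows 0.4
```

View pics/c11.png

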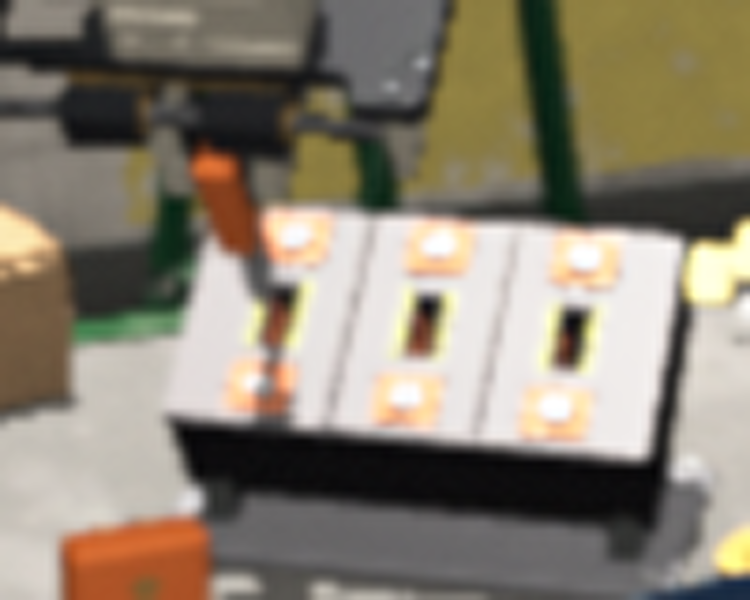

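The blade hangs straight out from the left slot and still sits straight in the jaws. I'll push in until just above where bent jaws would stop it.

>>> apply_moves --pt "0.002 -0.008 0.04 0 0 0.002" --pt "0.002 -0.008 0.1 0 0 0.002" --pt "0.002 -0.008 0.133 0 0 0.002" --pt "0.002 -0.008 0.15 0 0 0.002" --pt "0.002 -0.008 0.165 0 0 0.002" --pt "0.002 -0.008 0.18 0 0 0.002" --pt "0.002 -0.008 0.18 0 0 0.002"

```text
time_s: 14.3
tcp_pos: [0.5301, 0.1285, 0.1426]
eef_rot: [-179.8, 35.1, -119.8]
contact_force: [-0.2, -0.5, 0.0]
gripper_width: 0.0158
```

```bash
python3 - <<'E'
from h import *
rel('l')
E
```

```text
h mm 28.5 dx -0.3 dy -1.4 roterr [ 0.19 -0.08 -0.03] F tool [ 0.4 -0.1 -0.3] M [ 0.03  1.96 -0.05] w 0.015771034291700275 t 14.3
```

>>> apply_moves --pt "0 0 0.012 0 0 0" --pt "0 0 0.02 0 0 0" --pt "0 0 0.02 0 0 0"

```text
time_s: 14.68
tcp_pos: [0.5307, 0.1307, 0.1393]
eef_rot: [-179.8, 35.1, -119.8]
contact_force: [-3.0, -0.8, 2.8]
gripper_width: 0.0156
```

```bash
python3 - <<'E'
from h import *
rel('l')
E
```

```text
h mm 24.5 dx -0.2 dy -0.9 roterr [ 0.14 -0.08 -0.03] F tool [ 0.2  2.2 -3.6] M [-1.35  1.94 -0.02] w 0.015633414531897195 t 14.675
```

>>> apply_moves --pt "0 0.004 0.01 0 0 0" --pt "0 0.004 0.015 0 0 0" --pt "0 0.004 0.015 0 0 0"

```text
time_s: 15.05
tcp_pos: [0.531, 0.1311, 0.139]
eef_rot: [-179.6, 35.1, -119.6]
contact_force: [-14.4, -13.9, 24.2]
gripper_width: 0.0156
```

```bash
python3 - <<'E'
from h import *
rel('l')
E
```

```text
h mm 23.9 dx -0.4 dy -0.9 roterr [ 0.23 -0.09 -0.2 ] F tool [  1.8   5.4 -30.9] M [-2.51  2.58 -0.  ] w 0.015562012908480177 t 15.05
```

>>> apply_moves --pt "0 0 0.01 0 0 0" --pt "0 0 0.015 0 0 0"

```text
time_s: 15.3
tcp_pos: [0.5312, 0.1312, 0.1389]
eef_rot: [-179.5, 35.1, -119.3]
contact_force: [-22.1, -18.0, 35.5]
gripper_width: 0.0159
```

```bash
python3 - <<'E'
from h import *
rel('l')
E
```

```text
h mm 23.8 dx -0.5 dy -1.0 roterr [ 0.25 -0.08 -0.39] F tool [  1.3  10.  -44.3] M [-4.41  2.49  0.06] w 0.01591156003842286 t 15.3
```

The left slot stops dead at 19.7 mm deep under 44 N, so its jaws are bent shut. I'll back out and go to the right slot.

>>> apply_moves --pt "0 0 -0.05 0 0 0.004" --pt "0 0 -0.12 0 0 0.004" --pt "0 0.005 -0.2 0 0 0.004" --pt "0 0.005 -0.2 0 0 0.004" --pt "0 -0.2 -0.2 0 0 0.004" --pt "0 -0.4 -0.2 0 0 0.004" --pt "0 -0.595 -0.2 0 0 0.004" --pt "0 -0.595 -0.2 0 0 0.004" --pt "0 -0.595 -0.2 0 0 0.004"

```text
time_s: 16.42
tcp_pos: [0.6225, 0.0527, 0.1715]
eef_rot: [-179.8, 35.0, -119.8]
contact_force: [0.2, 1.0, -1.0]
gripper_width: 0.0155
```

```bash
python3 - <<'E'
from h import *
rel('r'); chain([(tgt('r',.038),RT)])
s,E=snap('side','side7')
cv2.imwrite('pics/c12.png',cv2.resize(s[140:220,280:380],(750,600),interpolation=cv2.INTER_CUBIC))
E
```

```text
h mm 63.5 dx -0.6 dy 0.7 roterr [ 0.19 -0.05  0.04] F tool [-0.2  0.3  1.4] M [-0.04  2.05  0.01] w 0.015478311742923113 t 16.425
[0.0029, -0.0032, 0.1277, -0.0021, 0.0005, -0.0004] rows 0.4
```

View pics/c12.png

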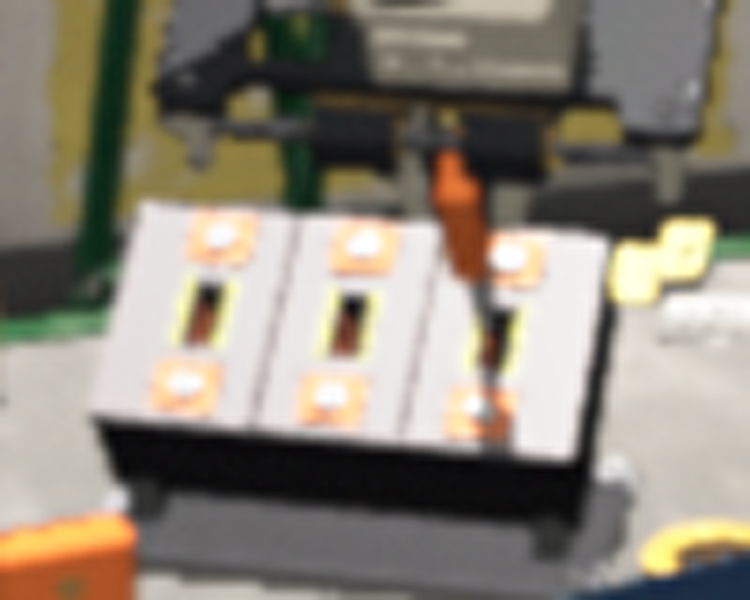

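The blade is straight in the jaws and lined up with the right slot. I'll push in down to about 23 mm of handle height first.

>>> apply_moves --pt "0.003 -0.003 0.04 -0.002 0 0" --pt "0.003 -0.003 0.1 -0.002 0 0" --pt "0.003 -0.003 0.133 -0.002 0 0" --pt "0.003 -0.003 0.15 -0.002 0 0" --pt "0.003 -0.003 0.165 -0.002 0 0" --pt "0.003 -0.003 0.18 -0.002 0 0" --pt "0.003 -0.003 0.195 -0.002 0 0" --pt "0.003 -0.003 0.205 -0.002 0 0"

```text
time_s: 17.48
tcp_pos: [0.6344, 0.0725, 0.1379]
eef_rot: [-180.0, 35.1, -119.8]
contact_force: [0.1, -0.2, -1.1]
gripper_width: 0.0158
```

```bash
python3 - <<'E'
from h import *
rel('r')
E
```

```text
h mm 22.7 dx -0.3 dy 0.3 roterr [ 0.02 -0.06  0.01] F tool [ 0.8 -0.2  0.8] M [ 0.05  1.98 -0.07] w 0.015826604823585055 t 17.475
```

>>> apply_moves --pt "0 0 0.015 0 0 0" --pt "0 0 0.03 0 0 0"

```text
time_s: 17.73
tcp_pos: [0.6362, 0.0756, 0.1329]
eef_rot: [-180.0, 35.1, -119.8]
contact_force: [-0.1, -0.3, -0.7]
gripper_width: 0.0157
```

```bash
python3 - <<'E'
from h import *
rel('r')
E
```

```text
h mm 16.6 dx -0.3 dy 0.2 roterr [ 0.03 -0.07  0.01] F tool [ 0.7 -0.1  0.4] M [ 0.06  1.93 -0.01] w 0.01572884816359965 t 17.725
```

>>> apply_moves --pt "0 0 0.02 0 0 0" --pt "0 0 0.04 0 0 0"

```text
time_s: 17.98
tcp_pos: [0.6385, 0.0798, 0.1261]
eef_rot: [-180.0, 35.1, -119.8]
contact_force: [-0.3, -0.1, -1.0]
gripper_width: 0.0155
```

```bash
python3 - <<'E'
from h import *
rel('r')
E
```

```text
h mm 8.3 dx -0.3 dy 0.3 roterr [ 0.02 -0.07  0.  ] F tool [0.8 0.2 0.7] M [-0.02  1.95 -0.04] w 0.015528946032644604 t 17.975
```

The right slot has no drag, so it is sprung open. The middle is the sound one, so back to it.

>>> apply_moves --pt "0 0 -0.08 0 0 0" --pt "0 0 -0.18 0 0 0" --pt "0 0 -0.28 0 0 0" --pt "0 0 -0.28 0 0 0" --pt "0 0.15 -0.28 0 0 0" --pt "0 0.298 -0.28 0 0 0" --pt "0 0.298 -0.28 0 0 0" --pt "0 0.298 -0.28 0 0 0"

```text
time_s: 18.98
tcp_pos: [0.5712, 0.0815, 0.1722]
eef_rot: [-179.9, 35.1, -119.8]
contact_force: [1.5, -1.0, -0.4]
gripper_width: 0.0155
```

```bash
python3 - <<'E'
from h import *
rel('m'); chain([(tgt('m',.038),RT)])
E
```

```text
h mm 64.4 dx -0.6 dy -0.5 roterr [ 0.05 -0.08 -0.03] F tool [ 0.4 -1.8  0.3] M [ 0.04  1.94 -0.03] w 0.015501521906492162 t 18.975
[0.003, 0.0025, 0.1318, -0.0005, 0.0009, 0.0003] rows 0.4
```

>>> apply_moves --pt "0.002 0.002 0.04 0 0 0" --pt "0.002 0.002 0.1 0 0 0" --pt "0.002 0.002 0.133 0 0 0" --pt "0.002 0.002 0.15 0 0 0" --pt "0.002 0.002 0.165 0 0 0" --pt "0.002 0.002 0.18 0 0 0" --pt "0.002 0.002 0.195 0 0 0" --pt "0.002 0.002 0.21 0 0 0"

```text
time_s: 19.98
tcp_pos: [0.5833, 0.1018, 0.1384]
eef_rot: [-179.8, 35.1, -119.7]
contact_force: [-4.4, -6.6, 10.5]
gripper_width: 0.0158
```

```bash
python3 - <<'E'
from h import *
rel('m')
E
```

```text
h mm 23.1 dx -0.5 dy -0.9 roterr [ 0.13 -0.09 -0.09] F tool [  0.4   0.5 -13.1] M [-0.37  2.01 -0.03] w 0.015812567138299854 t 19.975
```

>>> apply_moves --pt "0 0 0.015 0 0 0" --pt "0 0 0.03 0 0 0" --pt "0 0 0.045 0 0 0"

```text
time_s: 20.35
tcp_pos: [0.5859, 0.106, 0.1317]
eef_rot: [-179.7, 35.1, -119.6]
contact_force: [-3.6, -3.8, 4.8]
gripper_width: 0.0156
```

```bash
python3 - <<'E'
from h import *
rel('m')
E
```

```text
h mm 14.8 dx -0.8 dy -1.0 roterr [ 0.16 -0.11 -0.14] F tool [ 1.4  1.2 -6.9] M [-0.59  1.91 -0.03] w 0.015584287776710384 t 20.35
```

>>> apply_moves --pt "0 0 0.015 0 0 0" --pt "0 0 0.03 0 0 0"

```text
time_s: 20.6
tcp_pos: [0.5875, 0.1088, 0.1273]
eef_rot: [-179.7, 35.1, -119.6]
contact_force: [-2.9, -2.0, 6.4]
gripper_width: 0.0157
```

```bash
python3 - <<'E'
from h import *
rel('m')
E
```

```text
h mm 9.4 dx -0.9 dy -1.1 roterr [ 0.17 -0.12 -0.17] F tool [-1.1  1.5 -7.1] M [-0.69  1.94  0.03] w 0.015666432399330552 t 20.6
```

There was 13 N at the flare and now a steady 7 N. I'll push home until the force climbs at the face.

>>> apply_moves --pt "0.002 0.002 0.015 0 0 0" --pt "0.002 0.002 0.03 0 0 0" --pt "0.002 0.002 0.04 0 0 0"

```text
time_s: 20.98
tcp_pos: [0.5895, 0.1124, 0.1212]
eef_rot: [-179.7, 35.1, -119.5]
contact_force: [-3.3, -3.8, 5.4]
gripper_width: 0.0155
```

```bash
python3 - <<'E'
from h import *
rel('m')
E
```

```text
h mm 2.0 dx -0.7 dy -0.9 roterr [ 0.2  -0.14 -0.21] F tool [ 0.9  1.  -7.3] M [-0.48  1.94  0.01] w 0.015471350679843975 t 20.975
```

>>> apply_moves --pt "0 0 0.007 0 0 0" --pt "0 0 0.014 0 0 0"

```text
time_s: 21.22
tcp_pos: [0.5902, 0.1135, 0.1196]
eef_rot: [-179.6, 35.1, -119.5]
contact_force: [-9.1, -8.3, 18.2]
gripper_width: 0.0156
```

```bash
python3 - <<'E'
from h import *
rel('m')
E
```

```text
h mm -0.1 dx -0.9 dy -1.0 roterr [ 0.21 -0.15 -0.26] F tool [ -0.9   3.7 -21.6] M [-1.86  1.84  0.07] w 0.015563835703660793 t 21.225
```

The force jumped to 22 N at h = -0.1 mm, so the handle is against the face. I'll press once more lightly, then open.

>>> apply_moves --pt "0 0 0.005 0 0 0" --pt "0 0 0.005 0 0 0"

```text
time_s: 21.48
tcp_pos: [0.5902, 0.1135, 0.1196]
eef_rot: [-179.6, 35.1, -119.4]
contact_force: [-6.2, -5.1, 8.8]
gripper_width: 0.0158
```

```bash
python3 - <<'E'
from h import *
rel('m')
E
```

```text
h mm -0.0 dx -0.9 dy -1.0 roterr [ 0.21 -0.15 -0.31] F tool [  1.    2.8 -11.5] M [-1.11  2.18  0.05] w 0.015802020539245926 t 21.475
```

>>> apply_moves --pt "0 0 0 0 0 0" --pt "0 0 0 0 0 0" --pt "0 0 0 0 0 0" --pt "0 0 0 0 0 0" --hand 0

```text
time_s: 21.98
tcp_pos: [0.5902, 0.1136, 0.1195]
eef_rot: [-179.6, 35.1, -119.4]
contact_force: [1.1, 0.3, -0.2]
gripper_width: 0.043
```

```bash
python3 - <<'E'
from h import *
rel('m')
s,E=snap('side','side8')
cv2.imwrite('pics/c13.png',cv2.resize(s[140:220,280:380],(750,600),interpolation=cv2.INTER_CUBIC))
E
```

```text
h mm -0.2 dx -0.9 dy -1.0 roterr [ 0.21 -0.15 -0.3 ] F tool [-0.5 -0.8  0.7] M [-0.01  1.79 -0.06] w 0.04300387055984617 t 21.975
```

View pics/c13.png

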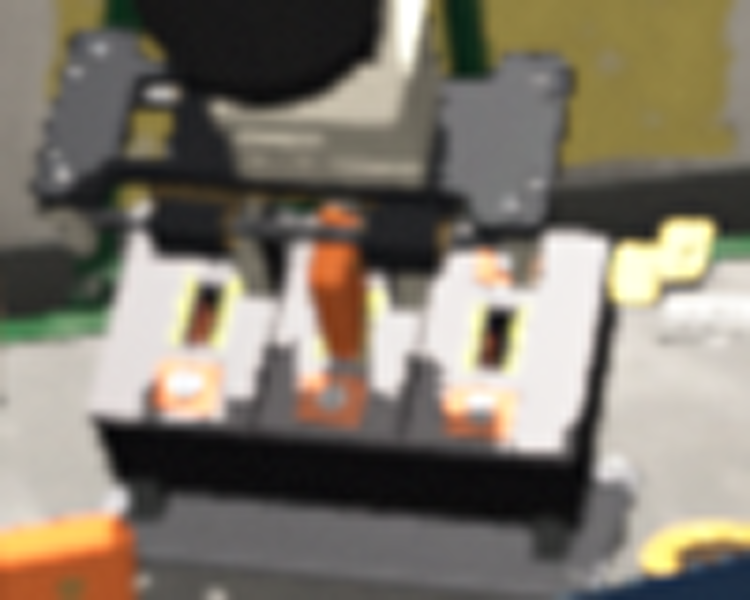

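The jaws are open and clear, and the blade stands in the middle slot. I'll retreat along the normal and look.

>>> apply_moves --pt "0 0 -0.1 0 0 0" --pt "0 0 -0.25 0 0 0" --pt "0 0 -0.5 0 0 0" --pt "0 0 -0.8 0 0 0" --pt "0 0 -0.95 0 0 0" --pt "0 0 -0.95 0 0 0"

```text
time_s: 22.78
tcp_pos: [0.5354, 0.0173, 0.2788]
eef_rot: [-179.2, 35.2, -119.3]
contact_force: [0.3, 0.5, -1.4]
gripper_width: 0.0439
```

>>> apply_moves --pt "0 -0.4 -0.3 0 0 0" --pt "0 -0.8 -0.5 0 0 0" --pt "0 -0.95 -0.6 0 0 0" --pt "0 -0.95 -0.6 0 0 0" --pt "0 -0.95 -0.6 0 0 0"

```text
time_s: 23.4
tcp_pos: [0.6662, -0.1387, 0.3782]
eef_rot: [-179.2, 35.2, -119.4]
contact_force: [-0.2, 0.3, -0.5]
gripper_width: 0.044
```

```bash
python3 - <<'E'
from h import *
rel('m')
s,E=snap('side','side9');t,D=snap('top','top9')
cv2.imwrite('pics/c14.png',np.hstack([cv2.resize(s[150:220,280:370],(400,311),interpolation=cv2.INTER_CUBIC),cv2.resize(t[130:218,240:353],(400,311),interpolation=cv2.INTER_CUBIC)]))
cv2.imwrite('pics/c15.png',t)
E
```

```text
h mm 315.6 dx -0.9 dy -192.3 roterr [ 0.56 -0.2  -0.29] F tool [0.1 0.3 0.6] M [-0.07  1.83 -0.02] w 0.044045459009219905 t 23.4
```

View pics/c14.png

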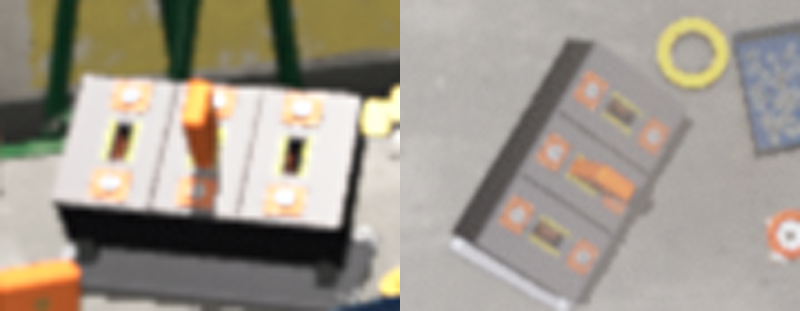

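View pics/c15.png

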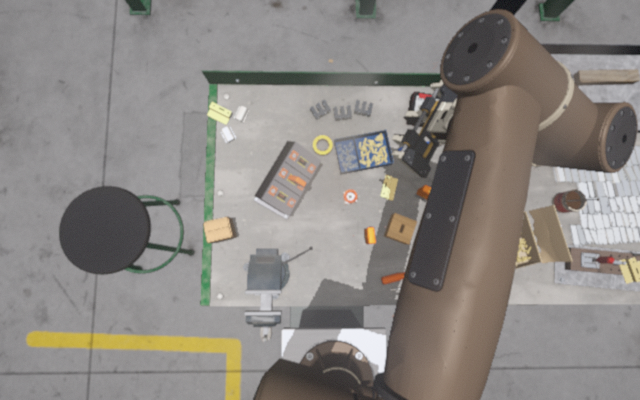

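Both views show the handle square on the middle slot, at about (328,178) side and (297,182) top. The coil, bracket and carton sit where they were. I'll check how far the handle stands off the face.

```bash
python3 - <<'E'
from h import *
for n,roi in(('top',(285,165,312,200)),('side',(318,162,334,200))):
    D=np.load(f'pics/{n}9.npy');x0,y0,x1,y1=roi
    P=np.array([dep(n,u,v,D[v,u]) for v in range(y0,y1) for u in range(x0,x1)])
    q=RT.inv().apply(P-MID); h=-q[:,2]
    i=(h>.035)&(h<.075)&(abs(q[:,1])<.02)&(abs(q[:,0])<.04)
    j=(h>.05)&i
    print(n,i.sum(),j.sum(),'top height',np.percentile(h[i],[50,80,90,95,98]).round(4),'x',np.percentile(q[j,0],[5,50,95]).round(4),'y',np.percentile(q[j,1],[5,50,95]).round(4))
a=np.load('pics/top0.npy');b=np.load('pics/top9.npy')
for k,(u,v) in {'coil':(350,197),'bracket':(389,186),'carton':(218,230)}.items(): print(k,a[v,u],b[v,u])
A=cv2.imread('pics/top0.png').astype(int);B=cv2.imread('pics/top9.png').astype(int)
for u,v in((350,197),(218,230),(389,184)): print(abs(A-B)[v-10:v+10,u-14:u+12].mean())
print(status.get_state()['contact_force'])
E
```

```text
top 85 64 top height [0.0548 0.0576 0.0588 0.0592 0.0599] x [-0.0159 -0.0011  0.0133] y [-0.0087 -0.0016  0.0053]
side 86 60 top height [0.0535 0.0562 0.0574 0.0586 0.0601] x [-0.014   0.0033  0.0191] y [-0.0087 -0.0025  0.0045]
coil 1.2570771 1.2531134
bracket 1.2438548 1.2479343
carton 1.1562167 1.1566882
21.746794871794872
22.9
29.800641025641024
[ 0.37965859  0.094117   -0.65230437]
```

The handle top measures about 56–58 mm above the face, against 56 mm when home, and is centred within about 2.5 mm. The robot is clear, so I'm handing in.

```bash
python3 - <<'E'
from h import *
print(r.close_job())
E
```

```text
the job is handed in; nothing more can be done
None
```

The test blade is home in the middle slot, the one with the light, even drag. I let go of it, backed the arm clear and handed the job in at about 23.5 s.

| Slot | What happened | Jaws |
|---|---|---|
| Left | Stopped dead at about 20 mm deep; I pushed to 44 N before backing off | Bent shut |
| Right | Under 1 N of force down to 35 mm deep, so no drag (not pushed the last 8 mm) | Sprung open |
| Middle | 13 N at the flare, then a steady 7 to 7.5 N (tested both in and out) | Sound |

**Last checks:** The force jumped to 22 N as the handle met the face. After release, the depth images put the handle's top about 56–58 mm above the face (56 mm when fully home). It sat within about 2.5 mm of the slot along the row, and within about 3.5 mm up and down the slope. The wrist force was near zero.

**What disagreed or was weak:**
- The first pass through the middle slot's flare read only 10 N, below the stated 12 to 25 N; the second read 13 N.
- The before-and-after pixel comparison round the coil, bracket and carton was inconclusive because it changed by similar amounts everywhere. By eye, and from depth changes of 4 mm or less, they had not moved.

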